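# Steady a rocking mixing stand and load it with the full tub

## Task

The aluminium mixing stand rocks because its screw foot, the one with the red square head, is too short: screw it down until the stand is level and stands firmly on all four feet. Then find by its weight which of the two look-alike lidded tubs is full, and set that one down gently and upright on the stand's round cork mat, wholly on the mat. The empty tub ends upright on the bench, and the bottle, cup, brush and wrench are left alone.

Things in the scene. Friction and masses are not known exactly. Their poses are not given: they have to be found in the camera images.
- stand: aluminium plate 230 x 230 x 18 mm on four feet at (+-85, +-85) mm, 2.9 kg in all, loose on the bench. Origin under the plate's centre at the level of the fixed feet's soles; x, y along the plate's edges, z normal to it. Plate top at 58 mm. The screw foot is at (+85, +85); too short, the stand leans towards it; too long, the stand rocks on the diagonal through it
- mat (a point): centre of the round cork mat on the plate's top, 124 mm across, flush with the plate's top, 58 mm above the stand's origin; axes as the stand's
- screw_head (a point): centre of the screw's red square head, 44 x 44 mm, 32 mm tall (16 above and below this point), on the screw's axis; x and y are square to its four flat sides and turn with it, z up along the screw. Below it only the 16 mm screw and a 34 mm collar, 12 mm tall, on the plate. The head's underside is 30 mm above the plate at joint 0, 22 mm when level. A white line on its top points along +x
- screw (a joint): turn of the screw head in rad, growing clockwise seen from above, which screws the foot out (down), 12 mm per turn. Starts at 0 to 1.6. 8 mm too short at 0; the stand is level and firm at about 4.4 (its rubber soles give a little); its stop is at 6.8. It stays where left; turning takes about 0.15 N m. The head keeps its height while the stand's corner rises
- screw_foot: the screw foot itself: domed rubber sole 36 mm across and the screw; origin at the lowest point of its sole, z up; moves with the screw along the stand's z
- foot_opposite: fixed foot with a domed rubber sole, 36 mm across, at (-85, -85) mm of the stand, across from the screw foot; origin at the lowest point of its sole
- foot_side1: fixed foot with a domed rubber sole, 36 mm across, at (+85, -85) mm of the stand; origin at the lowest point of its sole
- foot_side2: fixed foot with a domed rubber sole, 36 mm across, at (-85, +85) mm of the stand; origin at the lowest point of its sole
- tub_p_center (a point): cream plastic tub, 80 mm across at its foot, 90 at the top; white lid 96 mm across, 95 to 107 mm up, with a fixed blue round knob 32 mm across, 107 to 141 mm up. This point is on its axis, 53.5 mm above its underside; z up. Of two look-alike tubs one is full (0.5 to 0.75 kg), the other empty (0.1 to 0.2 kg): the weight tells
- tub_q_center (a point): cream plastic tub, 80 mm across at its foot, 90 at the top; white lid 96 mm across, 95 to 107 mm up, with a fixed blue round knob 32 mm across, 107 to 141 mm up. This point is on its axis, 53.5 mm above its underside; z up. Of two look-alike tubs one is full (0.5 to 0.75 kg), the other empty (0.1 to 0.2 kg): the weight tells
- tub_p: the same tub as point tub_p_center; origin at the centre of its underside
- tub_q: the same tub as point tub_q_center; origin at the centre of its underside
- cup_mark (a point): bystander: clear plastic cup, 80 mm across and 100 mm tall; point 10 mm above its underside
- bottle_mark (a point): bystander: amber bottle with black cap, 64 mm across and 160 mm tall; point 10 mm above its underside
- brush_mark (a point): bystander: brush lying on the bench, under 250 mm long; point near its middle
- wrench_mark (a point): bystander: steel wrench lying on the bench, under 250 mm long; point near its middle

How it is judged:
On the way, in this order (a step that is already met when the one before it is completed fails the run):
1. the stand, with nothing on it and the robot off it, is level (within 0.012 rad) and every foot presses on the bench with over 0.6 N (contact force between each of foot_opposite, foot_side1, foot_side2, screw_foot and anything else above 0.6 N and angle between stand's own z axis and vertical below 0.012 rad and contact force between each of tub_p, tub_q, the arm, the fingers and stand below 0.05 N), for 0.2 s.
2. the full tub (it weighs over 3.5 N) stands upright on the cork mat (((contact force between tub_p and stand above 3.5 N and horizontal distance between tub_p_center and mat below 0.024 m and z of tub_p_center in the frame of mat between 0.048 and 0.06 m and angle between tub_p_center's own z axis and vertical below 0.05 rad and linear speed of tub_p below 0.02 m/s) or (contact force between tub_q and stand above 3.5 N and horizontal distance between tub_q_center and mat below 0.024 m and z of tub_q_center in the frame of mat between 0.048 and 0.06 m and angle between tub_q_center's own z axis and vertical below 0.05 rad and linear speed of tub_q below 0.02 m/s))), for 0.2 s.
At the end, for the whole second after the job is handed in: The stand is level within 0.012 rad and each of its four feet presses on the bench with more than 0.6 N; the full tub stands upright (within 0.05 rad) on the stand's plate, its axis within 24 mm of the mat's centre; the empty tub stands upright on the bench; all are at rest (contact force between each of foot_opposite, foot_side1, foot_side2, screw_foot and anything else above 0.6 N and angle between stand's own z axis and vertical below 0.012 rad and ((contact force between tub_p and stand above 3.5 N and horizontal distance between tub_p_center and mat below 0.024 m and z of tub_p_center in the frame of mat between 0.048 and 0.06 m and angle between each of tub_p_center, tub_q_center's own z axis and vertical below 0.05 rad and linear speed of each of tub_p, tub_q below 0.02 m/s and height (world z) of tub_q_center between 0.048 and 0.06 m) or (contact force between tub_q and stand above 3.5 N and horizontal distance between tub_q_center and mat below 0.024 m and z of tub_q_center in the frame of mat between 0.048 and 0.06 m and angle between each of tub_q_center, tub_p_center's own z axis and vertical below 0.05 rad and linear speed of each of tub_q, tub_p below 0.02 m/s and height (world z) of tub_p_center between 0.048 and 0.06 m)) and linear speed of stand below 0.02 m/s); the robot touches nothing.
It fails at once if the cup, bottle, brush or wrench is moved by more than 30 mm (distance of any of cup_mark, bottle_mark, brush_mark, wrench_mark from where it was at the start of the episode above 0.03 m).
It fails at once if a tub is tipped over (more than 0.7 rad) (angle between any of tub_p_center, tub_q_center's own z axis and vertical above 0.7 rad).
It fails at once if a tub is dropped or rammed onto the stand (more than 60 N) (contact force between any of tub_p, tub_q and stand above 60 N).
It also fails if it takes over 72 s, if anything falls off the work surface, if the arm or the gripper's body presses on something with over 40 N, if the wrist force passes 120 N, or if a joint passes its speed limit or range.

## Robot

A 6-joint arm with a two-finger parallel gripper is mounted at the origin on the work surface. World frame = base frame: x ahead of the robot, y to its left, z up, the work surface at z = 0. Lengths are in m, angles in rad, forces in N, time in s.
With the tool pointing down it reaches from about 0.375 to 0.9 m from the base axis. Payload 3.1 kg.
Tool frame: the origin (TCP) lies at the very end of the fingers, on their centre line; the grasp point (between the pads) lies 19 mm behind it (robot.grip_depth is the distance from the TCP to the grasp point, in m); z points along the fingers, y is the direction in which the jaws open and shut (so a half turn about z gives the same grasp; the last joint's range is limited). The gripper opens to 87 mm and grips with 3 to 60 N. Pads are 19 mm wide; open, the fingers measure 117 mm over their backs; the gripper's body (75 mm by 190 mm) begins 51 mm behind the grasp point.
Start: joints at [-1.349, 0.527, 1.433, -0, 1.181, -0.178], TCP at [0.244, -0.575, 0.223] pointing down, gripper open.
Joint ranges: [-3.08, 3.08], [-0.75, 2.2], [0.22, 2.44], [-1.43, 4.57], [0, 2.65], [-2.85, 2.85]. Speed limits (rad/s): [2.79, 2.79, 3.14, 3.14, 3.14, 3.14].

## Interface

Orientations are given as a unit quaternion [x, y, z, w].
In Python, from rig import robot gives the robot as it stands.
- The arm moves only by the tool drive_tool, never from a script. Its argument "series" is a list of rows, each a list of 7 numbers: the shift along the tool's x, y, z in m, then the turn, a rotation vector about the tool's x, y, z in degrees, then the opening, from 0 (shut) to 1 (fully open). A call has 1 to 5 rows; each row shifts and turns the commanded pose from where the row before left it, along the tool's axes as they then stand; what a row does not reach is not made up. A row lasts 1/8 s, in which the tool goes at most 62.5 mm and 10.7 degrees, less where a joint would pass 70% of its speed; a pose out of reach is approached as far as the arm can. A call is refused whole if a number of a shift passes 0.0625 or a number of a turn 10.7, either way. A call with a gripper value outside its range is refused whole. The fingers move at their own pace and stop on an object; "squeeze" is the grip in N (left out, the last holds). Time passes only in rows, so rows that do not move let the fingers close. It gives the time, the measured TCP pose, the force and the opening at its end, in the units of the state.
- robot.get_obs(): the state, without advancing time (a new reading comes with each control period).
- robot.camera(name): name is "scene" or "side" or "wrist"; returns (picture, depth): 420x560x3 uint8, blue, green, red; 420x560 float32, m along the optical axis (not along the pixel's ray), 0 where there is no reading.
- robot.camera_model(name): a dict with "fx", "fy", "cx", "cy" (pixels), "R" (3x3) and "t" (3): a world point X has camera coordinates R X + t. Camera axes: x right, y down, z forward; pixel columns grow to the right and rows downward; lengths in m; the calibration is good to about 2 mm. A picture is of the moment at which its call begins: read the wrist's pose just before it. camera_model takes no time and is no camera call; for the wrist camera it gives the pose at the moment of the call.
- robot.hand_in(): hands the job in, once; it reports no verdict.
The state is a dict: "time": time; "q": joint angles; "joint_velocities": joint speeds; "joint_torque": joint torques, N m; "position": TCP position; "tool_rot": TCP orientation; "ft_force": force on the tool from outside, world axes, zero at the start; "moment": the same for the moment, N m; "grip_width": finger opening in m.
Only numpy, scipy, OpenCV 4.12 (cv2) and the standard library are available. Lean on these libraries where they do the work, as an engineer would, in place of code of your own. Each camera call takes 0.05 s, during which the arm holds its last target. There are 200 camera calls.

## Working session

There is one attempt and no reset: what is moved stays moved. The work goes in short steps, Python scripts to look and compute and a tool call to move; the robot and the scene stay as the last step left them, time stands still between calls to the robot, and variables do not carry over. Pictures are saved under pics/ and viewed, about 8 in all and at most 12, crops included, and the job is handed in when it is done.

Besides the shell and the picture viewer there is one more tool, called after ">>>" by a JSON object that holds its "op" and its "data", one argument or row to a line. drive_tool: Moves the arm, as the interface text tells. Its arguments: {"type":"object","properties":{"series":{"type":"array"},"squeeze":{"type":"number"}},"required":["series"]}

```bash
mkdir -p pics; ls
cat > h.py <<'E'
import numpy as np, cv2
from rig import robot
def world(name,d,m=None):
    m=m or robot.camera_model(name)
    v,u=np.mgrid[0:d.shape[0],0:d.shape[1]]
    P=np.stack([(u-m['cx'])/m['fx']*d,(v-m['cy'])/m['fy']*d,d],-1)
    return (P-np.asarray(m['t']))@np.asarray(m['R'])
def ray(name,u,v,z):
    m=robot.camera_model(name);R=np.asarray(m['R']);t=np.asarray(m['t'])
    c=-R.T@t; r=R.T@np.array([(u-m['cx'])/m['fx'],(v-m['cy'])/m['fy'],1])
    return c+r*(z-c[2])/r[2]
E
python3 - <<'E'
from h import *
for n in ['scene','side']:
    p,d=robot.camera(n);cv2.imwrite(f'pics/{n}0.png',p);np.save(f'pics/{n}0.npy',d)
    m=robot.camera_model(n);print(n,-np.array(m['R']).T@m['t'],m['fx'])
o=robot.get_obs();print(o)
E
```

```text
pics
scene [ 1.38728261 -0.14238762  0.8842763 ] 463.65231368607084
side [-0.03560737  0.56153296  0.97355237] 381.3309380088189
{'time': 0.1, 'q': array([-1.34851008e+00,  5.28412318e-01,  1.43376469e+00, -7.68121799e-05,
        1.18140866e+00, -1.78473935e-01]), 'joint_velocities': array([ 0.00077991, -0.00146051, -0.00409191,  0.00010356,  0.00110803,
        0.0007248 ]), 'joint_torque': array([-1.18765797e-04, -4.40984738e+01, -1.77151108e+01,  6.34337612e-02,
        5.34259994e-02, -5.26861106e-05]), 'position': array([ 0.24369736, -0.57481184,  0.22164848]), 'tool_rot': array([ 9.79987598e-01,  1.99056054e-01, -5.73358990e-05, -9.95489949e-04]), 'ft_force': array([ 1.12801629,  0.67076573, -0.72054854]), 'moment': array([0.01437352, 0.00464368, 0.00246925]), 'grip_width': 0.08669843197875036}
```

View pics/scene0.png

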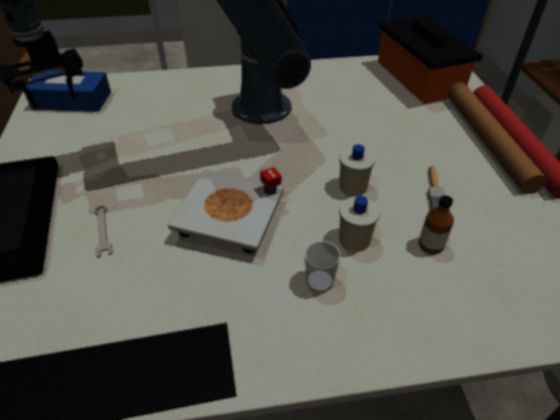

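View pics/side0.png

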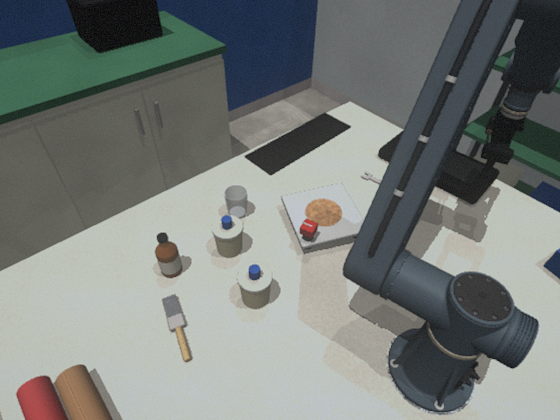

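The scene view shows the stand at (228,208) with its red head at (271,178). The tub knobs are at (358,152) and (361,204), the cup at (320,268), the bottle at (437,228), the brush at (435,185) and the wrench at (103,230). Next I'll measure these.

```bash
cat >> h.py <<'E'
def masks(p):
    h=cv2.cvtColor(p,cv2.COLOR_BGR2HSV);H,S,V=[h[...,i].astype(int) for i in range(3)]
    return dict(red=((H<6)|(H>172))&(S>150)&(V>60), blue=(abs(H-113)<12)&(S>150)&(V>50), cork=(abs(H-11)<8)&(S>70)&(V>70))
def comps(m,amin=20):
    n,l,s,c=cv2.connectedComponentsWithStats(m.astype(np.uint8))
    return [(l==i,s[i],c[i]) for i in range(1,n) if s[i,4]>=amin]
E
python3 - <<'E'
from h import *
for n in ['scene','side']:
    p=cv2.imread(f'pics/{n}0.png');d=np.load(f'pics/{n}0.npy');W=world(n,d)
    for k,m in masks(p).items():
        for c,s,ce in comps(m):
            X=W[c&(d>0)]
            if len(X)==0: continue
            X0=np.median(X,0)
            if not(0.25<X0[0]<0.95 and abs(X0[1])<.6): continue
            zt=np.percentile(X[:,2],95);T=X[X[:,2]>zt-.006]
            print(n,k,s[4],ce.round(1),'med',X0.round(3),'ztop',zt.round(3),'top c',((T.min(0)+T.max(0))/2).round(3),'ext',(T.max(0)-T.min(0)).round(3))
            if k=='cork':
                q=np.linalg.lstsq(np.c_[X[:,:2],np.ones(len(X))],X[:,2],rcond=None)[0];print('slope',q)
    # object above-bench clusters
    z=W[...,2]; m=(d>0)&(z>.02)&(z<.2)&(W[...,0]>.3)&(W[...,0]<.95)&(abs(W[...,1])<.5)
    for c,s,ce in comps(m,150): 
        X=W[c];print(n,'obj',s,X.min(0).round(3),X.max(0).round(3))
a=cv2.imread('pics/scene0.png')[150:260,160:300];b=cv2.imread('pics/side0.png')[175:260,270:375]
cv2.imwrite('pics/c.png',np.vstack([cv2.resize(a,(700,300) ,interpolation=2) if 0 else cv2.resize(a,(382,300),interpolation=2), cv2.resize(b,(382,300),interpolation=2)]))
E
```

```text
scene red 155 [270.2 174.1] med [ 0.492 -0.034  0.113] ztop 0.116 top c [ 0.489 -0.032  0.114] ext [0.047 0.047 0.007]
scene blue 55 [358.3 148.1] med [0.454 0.207 0.142] ztop 0.145 top c [0.453 0.206 0.143] ext [0.025 0.025 0.006]
scene blue 87 [360.9 200.5] med [0.65  0.158 0.142] ztop 0.145 top c [0.647 0.159 0.142] ext [0.03  0.025 0.007]
scene cork 28 [275.6 170.9] med [ 0.389 -0.006  0.004] ztop 0.115 top c [ 0.476 -0.022  0.113] ext [0.032 0.031 0.006]
slope [ 0.6806801  -0.98466936 -0.23291177]
scene cork 82 [432.5 177.3] med [0.464 0.437 0.02 ] ztop 0.023 top c [0.461 0.439 0.022] ext [0.085 0.026 0.01 ]
slope [ 0.05223672  0.20300153 -0.09350007]
scene cork 21 [271.1 173. ] med [ 0.489 -0.03   0.114] ztop 0.117 top c [ 0.489 -0.029  0.114] ext [0.027 0.013 0.007]
slope [ 0.16633782 -0.34904302  0.02225262]
scene cork 1256 [228.1 204.2] med [ 0.531 -0.146  0.06 ] ztop 0.064 top c [ 0.529 -0.146  0.062] ext [0.122 0.122 0.01 ]
slope [ 0.01933745 -0.05070798  0.04222273]
scene cork 25 [451.4 217.6] med [0.703 0.365 0.109] ztop 0.124 top c [0.699 0.358 0.124] ext [0.008 0.003 0
[... 786 characters left out ...]
.685 0.346 0.133] ext [0.025 0.025 0.015]
slope [ 0.82001572 -0.51758186 -0.26246616]
side cork 27 [169.9 275.5] med [0.668 0.365 0.008] ztop 0.013 top c [0.669 0.363 0.012] ext [0.021 0.022 0.01 ]
slope [-0.43515992  0.34219592  0.17470228]
side cork 145 [182.6 343.3] med [0.455 0.446 0.016] ztop 0.021 top c [0.458 0.446 0.019] ext [0.092 0.035 0.009]
slope [-0.14549392 -0.5255304   0.31612145]
side obj [ 282  183   82   66 3638] [ 0.396 -0.292  0.032] [0.676 0.007 0.116]
side obj [ 212  184   36   71 1618] [0.597 0.008 0.02 ] [0.798 0.209 0.145]
side obj [155 232  27  43 779] [0.656 0.314 0.02 ] [0.712 0.378 0.163]
side obj [ 238  262   35   44 1222] [0.401 0.161 0.02 ] [0.496 0.257 0.145]
```

View pics/c.png

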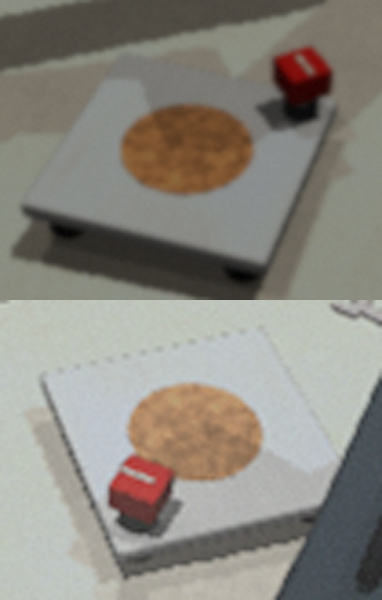

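```bash
cat >> h.py <<'E'
from scipy.spatial.transform import Rotation as Ro
def plan(pos,yaw_deg,op,n=None,vmax=.055):
    "rows in tool axes to reach pos, tool down with tool x at yaw (deg)"
    o=robot.get_obs();R=Ro.from_quat(o['tool_rot']);p=np.array(o['position'])
    y=np.radians(yaw_deg);x=np.array([np.cos(y),np.sin(y),0]);z=np.array([0,0,-1.])
    G=Ro.from_matrix(np.c_[x,np.cross(z,x),z]);w=(R.inv()*G).as_rotvec();D=np.array(pos)-p
    n=n or int(max(1,np.ceil(np.linalg.norm(D)/vmax),np.ceil(np.degrees(np.linalg.norm(w))/10.4)))
    for i in range(n):
        s=R.inv().apply(D/n); print([*(s.round(4)).tolist(),*np.degrees(w/n).round(2).tolist(),op]); R=R*Ro.from_rotvec(w/n)
def st():
    o=robot.get_obs();x=Ro.from_quat(o['tool_rot']).as_matrix()
    print('t',round(o['time'],2),'p',o['position'].round(4),'yaw',np.degrees(np.arctan2(x[1,0],x[0,0])).round(1),'tiltz',x[:,2].round(3),'F',o['ft_force'].round(2),'M',o['moment'].round(3),'w',round(o['grip_width'],4),'q6',round(np.degrees(o['q'][5]),1))
E
python3 - <<'E'
from h import *
for n,(x,y,w,h) in dict(scene=(258,165,26,20),side=(298,216,22,16)).items():
    p=cv2.imread(f'pics/{n}0.png').astype(int);s=p[y:y+h,x:x+w]
    m=(s[...,1]>np.percentile(s[...,1],50))&0>0
    # white inside red: low saturation pixels in convex hull of red
    red=masks(p.astype(np.uint8))['red'];M=np.zeros(red.shape,np.uint8);M[y:y+h,x:x+w]=red[y:y+h,x:x+w]
    hull=cv2.convexHull(cv2.findNonZero(M));H=np.zeros_like(M);cv2.fillConvexPoly(H,hull,1);H=cv2.erode(H,np.ones((2,2)))
    w_=(H>0)&(p[...,1]>80); v,u=np.nonzero(w_);X=np.array([ray(n,a,b,.117)[:2] for a,b in zip(u,v)])
    c=X.mean(0);ev,V=np.linalg.eigh(np.cov((X-c).T));print(n,len(u),c.round(3),np.degrees(np.arctan2(V[1,1],V[0,1])).round(1),np.sqrt(ev))
plan((.44,-.03,.26),203,1)
E
```

```text
scene 14 [ 0.492 -0.03 ] -160.6 [0.00159673 0.00775052]
side 23 [ 0.484 -0.024] -157.9 [0.00317987 0.0077081 ]
[0.0219, -0.0236, -0.0021, -0.0, 0.01, 10.0, 1]
[0.0174, -0.0271, -0.0021, -0.0, 0.01, 10.0, 1]
[0.0125, -0.0297, -0.0021, -0.0, 0.01, 10.0, 1]
[0.0071, -0.0314, -0.0021, -0.0, 0.01, 10.0, 1]
[0.0016, -0.0321, -0.0021, -0.0, 0.01, 10.0, 1]
[-0.004, -0.0319, -0.0021, -0.0, 0.01, 10.0, 1]
[-0.0095, -0.0307, -0.0021, -0.0, 0.01, 10.0, 1]
[-0.0147, -0.0286, -0.0021, -0.0, 0.01, 10.0, 1]
[-0.0195, -0.0256, -0.0021, -0.0, 0.01, 10.0, 1]
[-0.0236, -0.0219, -0.0021, -0.0, 0.01, 10.0, 1]
[-0.027, -0.0174, -0.0021, -0.0, 0.01, 10.0, 1]
[-0.0297, -0.0125, -0.0021, -0.0, 0.01, 10.0, 1]
[-0.0314, -0.0071, -0.0021, -0.0, 0.01, 10.0, 1]
[-0.0321, -0.0016, -0.0021, -0.0, 0.01, 10.0, 1]
[-0.0319, 0.004, -0.0021, -0.0, 0.01, 10.0, 1]
[-0.0307, 0.0095, -0.0021, -0.0, 0.01, 10.0, 1]
[-0.0286, 0.0147, -0.0021, -0.0, 0.01, 10.0, 1]
[-0.0256, 0.0194, -0.0021, -0.0, 0.01, 10.0, 1]
```

Run:
```python
import re
s=open('h.py').read()
s=s.replace("w=(R.inv()*G).as_rotvec();","w=(R.inv()*G).as_rotvec()\n    if flip: w*=1-2*np.pi/np.linalg.norm(w)\n    ").replace("n=None,vmax=.055)","n=None,vmax=.055,flip=0)")
open('h.py','w').write(s)
from h import *
plan((.44,-.03,.26),203,1,flip=1)
```

```text
[0.0219, -0.0236, -0.0021, 0.0, -0.01, -10.0, 1]
[0.0256, -0.0195, -0.0021, 0.0, -0.01, -10.0, 1]
[0.0286, -0.0147, -0.0021, 0.0, -0.01, -10.0, 1]
[0.0307, -0.0095, -0.0021, 0.0, -0.01, -10.0, 1]
[0.0319, -0.004, -0.0021, 0.0, -0.01, -10.0, 1]
[0.0321, 0.0016, -0.0021, 0.0, -0.01, -10.0, 1]
[0.0314, 0.0071, -0.0021, 0.0, -0.01, -10.0, 1]
[0.0297, 0.0125, -0.0021, 0.0, -0.01, -10.0, 1]
[0.027, 0.0174, -0.0021, 0.0, -0.01, -10.0, 1]
[0.0236, 0.0219, -0.0021, 0.0, -0.01, -10.0, 1]
[0.0195, 0.0256, -0.0021, 0.0, -0.01, -10.0, 1]
[0.0147, 0.0286, -0.0021, 0.0, -0.01, -10.0, 1]
[0.0095, 0.0307, -0.0021, 0.0, -0.01, -10.0, 1]
[0.004, 0.0319, -0.0021, 0.0, -0.01, -10.0, 1]
[-0.0016, 0.0321, -0.0021, 0.0, -0.01, -10.0, 1]
[-0.0071, 0.0314, -0.0021, 0.0, -0.01, -10.0, 1]
[-0.0125, 0.0297, -0.0021, 0.0, -0.01, -10.0, 1]
[-0.0174, 0.027, -0.0021, 0.0, -0.01, -10.0, 1]
```

>>> {"op": "drive_tool", "data": {
  "series": [
    [0.022, -0.024, -0.002, 0, 0, -10, 1],
    [0.026, -0.02, -0.002, 0, 0, -10, 1],
    [0.029, -0.015, -0.002, 0, 0, -10, 1],
    [0.031, -0.01, -0.002, 0, 0, -10, 1],
    [0.032, -0.004, -0.002, 0, 0, -10, 1]
  ]
}}

```text
time: 0.72
position: [0.2985, -0.4206, 0.2322]
tool_rot: [0.802, 0.597, 0.0, -0.0]
ft_force: [0.4, 0.2, 0.1]
grip_width: 0.0869
```

>>> {"op": "drive_tool", "data": {
  "series": [
    [0.032, 0.002, -0.002, 0, 0, -10, 1],
    [0.031, 0.007, -0.002, 0, 0, -10, 1],
    [0.03, 0.012, -0.002, 0, 0, -10, 1],
    [0.027, 0.017, -0.002, 0, 0, -10, 1],
    [0.024, 0.022, -0.002, 0, 0, -10, 1]
  ]
}}

```text
time: 1.35
position: [0.3523, -0.2695, 0.2424]
tool_rot: [0.475, 0.88, 0.0, -0.0]
ft_force: [0.9, -0.4, 0.5]
grip_width: 0.0873
```

>>> {"op": "drive_tool", "data": {
  "series": [
    [0.02, 0.026, -0.002, 0, 0, -10, 1],
    [0.015, 0.029, -0.002, 0, 0, -10, 1],
    [0.01, 0.031, -0.002, 0, 0, -10, 1],
    [0.004, 0.032, -0.002, 0, 0, -10, 1],
    [-0.002, 0.032, -0.002, 0, 0, -10, 1]
  ]
}}

```text
time: 1.98
position: [0.4071, -0.1167, 0.2524]
tool_rot: [0.059, 0.998, 0.0, -0.0]
ft_force: [0.8, -0.9, 0.2]
grip_width: 0.0867
```

>>> {"op": "drive_tool", "data": {
  "series": [
    [-0.007, 0.031, -0.002, 0, 0, -10, 1],
    [-0.012, 0.03, -0.002, 0, 0, -10, 1],
    [-0.017, 0.027, -0.002, 0, 0, -10, 1],
    [0, 0, 0, 0, 0, 0, 1]
  ]
}}

```text
time: 2.48
position: [0.4388, -0.0258, 0.2584]
tool_rot: [-0.2, 0.98, 0.0, -0.0]
ft_force: [-0.6, 0.7, 0.0]
grip_width: 0.087
```

```bash
cat >> h.py <<'E'
def head(n='wrist',fn=None):
    "red head's top: centre and face angle (mod 90) from top points by depth, white line included via hull"
    m=robot.camera_model(n);p,d=robot.camera(n);W=world(n,d,m)
    if fn: cv2.imwrite(fn,p)
    red=masks(p)['red'];C=comps(red,100)
    if not C: print('no red');return p,d,W
    X=W[(red)&(d>0)];zt=np.percentile(X[:,2],90)
    T=X[(X[:,2]>zt-.005)&(X[:,2]<zt+.01)];r=cv2.minAreaRect((T[:,:2]*1000).astype(np.float32));print('head ztop',zt.round(4),'rect mm/deg',r)
    return p,d,W
E
python3 - <<'E'
from h import *
st();head(fn='pics/w1.png')
E
```

```text
t 2.48 p [ 0.4388 -0.0258  0.2584] yaw -156.9 tiltz [-0.  0. -1.] F [-0.55  0.74  0.02] M [ 0.14  -0.092  0.016] w 0.087 q6 -131.1
head ztop 0.1139 rect mm/deg ((484.7660217285156, -30.991409301757812), (42.39162063598633, 41.372840881347656), 20.79553985595703)
```

View pics/w1.png

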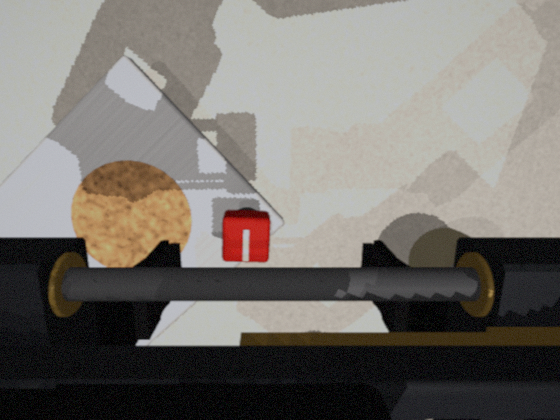

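The wrist view shows the head at (247,236), its faces square to the tool and the line pointing down the image. The mat is at (130,215). I'll check the plate's tilt and the head's height above it.

```bash
cat >> h.py <<'E'
def plate(n,hc,mc=(.530,-.145),verbose=1,W=None):
    "fit plate plane; tilt and head-top height above it"
    if W is None: m=robot.camera_model(n);p,d=robot.camera(n);W=world(n,d,m)
    hc=np.array(hc[:2]);mc=np.array(mc);u=hc-mc;a=np.arctan2(u[1],u[0])-np.pi/4
    L=(W[...,:2]-mc)@np.array([[np.cos(a),-np.sin(a)],[np.sin(a),np.cos(a)]])
    k=(abs(L)<.108).all(-1)&(W[...,2]>.03)&(W[...,2]<.08)&(np.linalg.norm(W[...,:2]-hc,axis=-1)>.05)
    X=W[k]
    for _ in range(5):
        q=np.linalg.lstsq(np.c_[X[:,:2]-mc,np.ones(len(X))],X[:,2],rcond=None)[0];r=X[:,2]-np.c_[X[:,:2]-mc,np.ones(len(X))]@q;X=X[abs(r)<.006]
    H=W[(np.linalg.norm(W[...,:2]-hc,axis=-1)<.017)&(W[...,2]>.09)&(W[...,2]<.135)]
    up=u/np.linalg.norm(u)
    print(n,len(X),'slopes',q[:2].round(4),'along screw diag',(q[:2]@up).round(4),'cross',(q[:2]@[-up[1],up[0]]).round(4),'zmat',q[2].round(4),'head above plate',np.median(H[:,2]-np.c_[H[:,:2]-mc,np.ones(len(H))]@q).round(4) if len(H) else None)
E
python3 - <<'E'
from h import *
p,d,W=head();plate('wrist',(.485,-.031),W=W)
w=(np.linalg.norm(W[...,:2]-[.485,-.031],axis=-1)<.03)&(W[...,2]>.1)&(p[...,1]>90)
print('line',W[w].mean(0),w.sum(),np.argwhere(w).mean(0))
for n in ['scene','side']: plate(n,(.485,-.031),W=world(n,np.load(f'pics/{n}0.npy')))
plan((.485,-.031,.15),201,1)
E
```

```text
head ztop 0.1139 rect mm/deg ((484.9229431152344, -30.9938907623291), (42.222496032714844, 41.77281951904297), 20.335351943969727)
wrist 27689 slopes [ 0.0199 -0.0483] along screw diag -0.0522 cross -0.0008 zmat 0.059 head above plate 0.0604
line [ 0.49181177 -0.03017561  0.11306753] 296 [247.30405405 244.56756757]
scene 4540 slopes [ 0.0175 -0.0484] along screw diag -0.0515 cross 0.0015 zmat 0.0594 head above plate 0.0605
side 2654 slopes [ 0.0198 -0.0489] along screw diag -0.0528 cross -0.0005 zmat 0.0574 head above plate 0.0607
[-0.0139, -0.0072, 0.0361, 0.0, -0.02, 0.64, 1]
[-0.0139, -0.007, 0.0361, 0.0, -0.02, 0.64, 1]
[-0.014, -0.0068, 0.0361, 0.0, -0.02, 0.64, 1]
```

>>> {"op": "drive_tool", "data": {
  "series": [
    [-0.014, -0.007, 0.036, 0, 0, 0.6, 1],
    [-0.014, -0.007, 0.036, 0, 0, 0.6, 1],
    [-0.014, -0.007, 0.036, 0, 0, 0.6, 1],
    [0, 0, 0, 0, 0, 0, 1],
    [0, 0, 0, 0, 0, 0, 1]
  ]
}}

```text
time: 3.2
position: [0.4852, -0.0314, 0.1512]
tool_rot: [-0.183, 0.983, -0.0, -0.0]
ft_force: [0.5, 0.6, 0.3]
grip_width: 0.0871
```

Run:
```python
from h import *
st();plan((.485,-.031,.082),201,1)
```

```text
t 3.2 p [ 0.4852 -0.0314  0.1512] yaw -158.9 tiltz [-0. -0. -1.] F [0.55 0.56 0.27] M [ 0.146 -0.123  0.017] w 0.0871 q6 -128.0
[0.0, 0.0002, 0.0346, -0.0, -0.01, 0.04, 1]
[0.0, 0.0002, 0.0346, -0.0, -0.01, 0.04, 1]
```

>>> {"op": "drive_tool", "data": {
  "series": [
    [0, 0, 0.034, 0, 0, 0, 1],
    [0, 0, 0.035, 0, 0, 0, 1],
    [0, 0, 0, 0, 0, 0, 1]
  ]
}}

```text
time: 3.58
position: [0.4843, -0.0307, 0.0815]
tool_rot: [-0.183, 0.983, 0.001, -0.001]
ft_force: [-0.5, 0.6, 0.6]
grip_width: 0.0872
```

>>> {"op": "drive_tool", "data": {
  "series": [
    [0, 0, 0, 0, 0, 0, 0],
    [0, 0, 0, 0, 0, 0, 0],
    [0, 0, 0, 0, 0, 0, 0],
    [0, 0, 0, 0, 0, 0, 0]
  ],
  "squeeze": 20
}}

```text
time: 4.08
position: [0.486, -0.0308, 0.0821]
tool_rot: [-0.184, 0.983, -0.0, 0.001]
ft_force: [-0.2, -0.8, -1.0]
grip_width: 0.0548
```

>>> {"op": "drive_tool", "data": {
  "series": [
    [0, 0, 0, 0, 0, 0, 0],
    [0, 0, 0, 0, 0, 0, 0],
    [0, 0, 0, 0, 0, 0, 0]
  ]
}}

```text
time: 4.45
position: [0.4861, -0.0313, 0.0818]
tool_rot: [-0.184, 0.983, -0.001, 0.0]
ft_force: [-0.4, -3.7, 2.1]
grip_width: 0.0445
```

>>> {"op": "drive_tool", "data": {
  "series": [
    [0, 0, 0, 0, 0, 5, 0],
    [0, 0, 0, 0, 0, 9, 0],
    [0, 0, 0, 0, 0, 9, 0],
    [0, 0, 0, 0, 0, 9, 0],
    [0, 0, 0, 0, 0, 8, 0]
  ]
}}

```text
time: 5.08
position: [0.4867, -0.0322, 0.0816]
tool_rot: [0.165, 0.986, -0.001, 0.001]
ft_force: [-0.3, -7.5, -0.9]
grip_width: 0.0441
```

>>> {"op": "drive_tool", "data": {
  "series": [
    [-0.0013, -0.0015, 0, 0, 0, 8, 0],
    [0, 0, 0, 0, 0, 9, 0],
    [0, 0, 0, 0, 0, 9, 0],
    [0, 0, 0, 0, 0, 9, 0],
    [0, 0, 0, 0, 0, 9, 0]
  ]
}}

```text
time: 5.7
position: [0.4871, -0.0336, 0.0814]
tool_rot: [0.523, 0.852, -0.0, 0.001]
ft_force: [0.5, -5.5, -2.7]
grip_width: 0.0437
```

Run:
```python
from h import *
st();plan((.4885,-.037,.082),113,0)
```

```text
t 5.7 p [ 0.4871 -0.0336  0.0814] yaw 116.9 tiltz [ 0.001 -0.002 -1.   ] F [ 0.54 -5.48 -2.66] M [-0.772 -0.558  0.083] w 0.0437 q6 -43.9
[-0.0037, -0.0003, -0.0006, 0.03, 0.12, 3.94, 0]
```

>>> {"op": "drive_tool", "data": {
  "series": [
    [-0.002, 0, 0, 0, 0, 9, 0],
    [0, 0, 0, 0, 0, 9, 0],
    [0, 0, 0, 0, 0, 9, 0],
    [0, 0, 0, 0, 0, 9, 0],
    [0, 0, 0, 0, 0, 9, 0]
  ]
}}

```text
time: 6.32
position: [0.4875, -0.0349, 0.0813]
tool_rot: [0.809, 0.587, -0.0, 0.001]
ft_force: [-1.0, -3.8, -1.2]
grip_width: 0.0437
```

>>> {"op": "drive_tool", "data": {
  "series": [
    [-0.001, 0.001, 0, 0, 0, 9, 0],
    [0, 0, 0, 0, 0, 9, 0],
    [0, 0, 0, 0, 0, 9, 0],
    [0, 0, 0, 0, 0, 9, 0],
    [0, 0, 0, 0, 0, 9, 0]
  ]
}}

```text
time: 6.95
position: [0.4875, -0.0359, 0.0813]
tool_rot: [0.973, 0.233, -0.0, 0.0]
ft_force: [-1.5, -4.0, 0.1]
grip_width: 0.0439
```

>>> {"op": "drive_tool", "data": {
  "series": [
    [0, 0, 0, 0, 0, 9, 0],
    [0, 0, 0, 0, 0, 9, 0],
    [0, 0, 0, 0, 0, 9, 0],
    [0, 0, 0, 0, 0, 6, 0],
    [0, 0, 0, 0, 0, 0, 0]
  ]
}}

```text
time: 7.58
position: [0.4877, -0.036, 0.0812]
tool_rot: [0.999, -0.05, -0.0, 0.0]
ft_force: [-0.5, -5.2, -1.8]
grip_width: 0.0439
```

Run:
```python
from h import *
st();plate('scene',(.488,-.036));plate('side',(.488,-.036))
```

```text
t 7.58 p [ 0.4877 -0.036   0.0812] yaw -5.8 tiltz [-0.001 -0.    -1.   ] F [-0.45 -5.21 -1.82] M [-0.618 -0.044 -0.07 ] w 0.0439 q6 78.5
scene 4570 slopes [-0.0029  0.0012] along screw diag 0.0022 cross 0.0023 zmat 0.0597 head above plate 0.0536
side 111 slopes [-0.0034  0.0131] along screw diag 0.0134 cross -0.0015 zmat 0.0572 head above plate 0.0518
```

>>> {"op": "drive_tool", "data": {
  "series": [
    [0, 0, 0, 0, 0, 0, 1],
    [0, 0, 0, 0, 0, 0, 1],
    [0, 0, 0, 0, 0, 0, 1],
    [0, 0, 0, 0, 0, 0, 1],
    [0, 0, 0, 0, 0, 0, 1]
  ]
}}

```text
time: 8.3
position: [0.4879, -0.0355, 0.0816]
tool_rot: [0.999, -0.051, 0.0, -0.0]
ft_force: [0.3, 0.2, -0.0]
grip_width: 0.0838
```

>>> {"op": "drive_tool", "data": {
  "series": [
    [0, 0, 0, 0, 0, 0, 1],
    [0, 0, -0.04, 0, 0, 0, 1],
    [0, 0, -0.06, 0, 0, 0, 1],
    [0, 0, -0.06, 0, 0, 0, 1],
    [0, 0, 0, 0, 0, 0, 1]
  ]
}}

```text
time: 8.93
position: [0.4913, -0.0365, 0.2464]
tool_rot: [0.999, -0.051, 0.006, 0.001]
ft_force: [-0.1, 0.3, -0.9]
grip_width: 0.0873
```

Run:
```python
from h import *
st();p,d,W=head(fn='pics/w2.png')
plate('wrist',(.488,-.036),W=W,mc=(.532,-.149));plate('scene',(.488,-.036));plate('side',(.488,-.036))
p,d=robot.camera('scene');cv2.imwrite('pics/scene1.png',p);W=world('scene',d)
for c,s,ce in comps(masks(p)['cork'],300): X=W[c&(d>0)];print('mat',((X.min(0)+X.max(0))/2).round(4),np.median(X,0).round(4))
for c,s,ce in comps(masks(p)['blue'],30): X=W[c&(d>0)];print('blue',np.median(X,0).round(4)) if X.size and X[0,0]>.3 else 0
```

```text
t 8.93 p [ 0.4913 -0.0365  0.2464] yaw -5.8 tiltz [ 0.012 -0.004 -1.   ] F [-0.11  0.32 -0.95] M [0.028 0.049 0.017] w 0.0873 q6 78.5
head ztop 0.1137 rect mm/deg ((489.05670166015625, -36.523048400878906), (41.42893981933594, 42.34492492675781), 83.9513931274414)
wrist 46236 slopes [-0.0014  0.0018] along screw diag 0.0022 cross 0.0007 zmat 0.0593 head above plate 0.0535
scene 4557 slopes [-0.0025  0.0013] along screw diag 0.0021 cross 0.0019 zmat 0.0597 head above plate 0.0531
side 1784 slopes [-0.0005  0.001 ] along screw diag 0.0011 cross 0.0001 zmat 0.0578 head above plate 0.0536
mat [-0.7409 -0.9779 -0.0821] [-0.679  -0.9624 -0.082 ]
mat [0.2113 0.7494 0.0456] [0.3441 0.6804 0.0687]
mat [ 0.5302 -0.1489  0.061 ] [ 0.5489 -0.1395  0.06  ]
blue [0.4556 0.2067 0.1423]
blue [0.6504 0.1584 0.1423]
```

Level to about 0.002 rad in all three views. Next: the tubs, starting with the near one.

```bash
cat >> h.py <<'E'
def tub(xy,fn=None):
    m=robot.camera_model('wrist');p,d=robot.camera('wrist');W=world('wrist',d,m)
    if fn: cv2.imwrite(fn,p)
    near=np.linalg.norm(W[...,:2]-np.array(xy),axis=-1)<.035
    k=near&(d>0)&masks(p)['blue'];X=W[k];zt=np.percentile(X[:,2],80) if len(X) else 0;T=X[X[:,2]>zt-.006]
    if len(X): print('knob',len(T),'z',zt.round(4),cv2.minEnclosingCircle((T[:,:2]*1000).astype(np.float32)),np.mean(T,0).round(4))
    return p,d,W
E
python3 - <<'E'
from h import *
plan((.452,.208,.26),20,1)
E
```

```text
[-0.0119, -0.0477, -0.0039, -0.02, 0.04, -5.17, 1]
[-0.0075, -0.0486, -0.0039, -0.02, 0.04, -5.17, 1]
[-0.0031, -0.049, -0.0039, -0.02, 0.04, -5.17, 1]
[0.0013, -0.0491, -0.0039, -0.02, 0.04, -5.17, 1]
[0.0058, -0.0488, -0.004, -0.02, 0.04, -5.17, 1]
```

>>> {"op": "drive_tool", "data": {
  "series": [
    [-0.012, -0.048, -0.004, 0, 0, -5.2, 1],
    [-0.008, -0.049, -0.004, 0, 0, -5.2, 1],
    [-0.003, -0.049, -0.004, 0, 0, -5.2, 1],
    [0.001, -0.049, -0.004, 0, 0, -5.2, 1],
    [0.006, -0.049, -0.004, 0, 0, -5.2, 1]
  ]
}}

```text
time: 9.75
position: [0.4509, 0.2096, 0.2596]
tool_rot: [0.984, 0.176, -0.002, 0.0]
ft_force: [-0.5, -0.2, 0.1]
grip_width: 0.0872
```

>>> {"op": "drive_tool", "data": {
  "series": [
    [0, 0, 0, 0, 0, 0, 1],
    [0, 0, 0, 0, 0, 0, 1]
  ]
}}

```text
time: 10.0
position: [0.4515, 0.2079, 0.26]
tool_rot: [0.985, 0.175, -0.002, 0.0]
ft_force: [0.5, 0.2, 0.5]
grip_width: 0.087
```

Run:
```python
from h import *
st();tub((.452,.208),'pics/w3.png');plan((.452,.208,.112),20,1)
```

```text
t 10.0 p [0.4515 0.2079 0.26  ] yaw 20.2 tiltz [-0.003 -0.001 -1.   ] F [0.51 0.18 0.54] M [ 0.017 -0.005  0.   ] w 0.087 q6 81.7
knob 1057 z 0.1427 ((450.92095947265625, 209.05288696289062), 15.196924209594727) [0.4516 0.209  0.1421]
[0.0003, -0.0002, 0.0494, 0.0, 0.06, 0.04, 1]
[0.0002, -0.0002, 0.0494, 0.0, 0.06, 0.04, 1]
[0.0002, -0.0002, 0.0494, 0.0, 0.06, 0.04, 1]
```

View pics/w3.png

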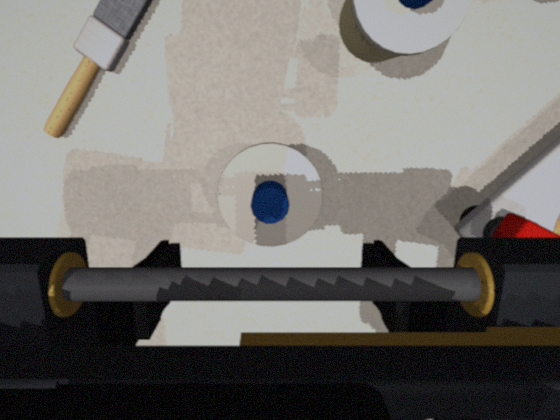

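The wrist view shows the near tub's knob at (270,203), centred under the tool. The other tub is at (410,20), and the brush is clear of the arm at upper left. I'll descend and grip the knob.

>>> {"op": "drive_tool", "data": {
  "series": [
    [0, -0.001, 0.049, 0, 0, 0, 1],
    [0, 0, 0.049, 0, 0, 0, 0.7],
    [0, 0, 0.049, 0, 0, 0, 0.6],
    [0, 0, 0, 0, 0, 0, 0.5],
    [0, 0, 0, 0, 0, 0, 0.4]
  ]
}}

```text
time: 10.68
position: [0.4528, 0.2086, 0.1154]
tool_rot: [0.985, 0.174, 0.0, -0.0]
ft_force: [0.8, 0.1, -0.3]
grip_width: 0.055
```

>>> {"op": "drive_tool", "data": {
  "series": [
    [0, 0, 0, 0, 0, 0, 0],
    [0, 0, 0, 0, 0, 0, 0],
    [0, 0, 0, 0, 0, 0, 0],
    [0, 0, 0, 0, 0, 0, 0],
    [0, 0, 0, 0, 0, 0, 0]
  ],
  "squeeze": 35
}}

```text
time: 11.3
position: [0.4527, 0.2095, 0.1159]
tool_rot: [0.985, 0.175, 0.001, 0.0]
ft_force: [-0.6, -0.7, 7.5]
grip_width: 0.0311
```

Run:
```python
from h import *
st()
```

```text
t 11.3 p [0.4527 0.2095 0.1159] yaw 20.2 tiltz [ 0.002  0.    -1.   ] F [-0.56 -0.73  7.51] M [-0.113  0.146 -0.061] w 0.0311 q6 81.8
```

>>> {"op": "drive_tool", "data": {
  "series": [
    [0, 0, -0.01, 0, 0, 0, 0],
    [0, 0, -0.015, 0, 0, 0, 0],
    [0, 0, -0.015, 0, 0, 0, 0],
    [0, 0, 0, 0, 0, 0, 0],
    [0, 0, 0, 0, 0, 0, 0]
  ]
}}

```text
time: 11.92
position: [0.4512, 0.2092, 0.154]
tool_rot: [0.985, 0.175, -0.001, 0.0]
ft_force: [-0.6, -0.0, -5.5]
grip_width: 0.0314
```

>>> {"op": "drive_tool", "data": {
  "series": [
    [0, 0, 0, 0, 0, 0, 0],
    [0, 0, 0, 0, 0, 0, 0]
  ]
}}

```text
time: 12.18
position: [0.4517, 0.2092, 0.154]
tool_rot: [0.985, 0.175, -0.001, 0.0]
ft_force: [0.2, -0.4, -5.5]
grip_width: 0.0313
```

Run:
```python
from h import *
st()
F=[]
for n in range(2):
    p,d=robot.camera('scene');F.append(robot.get_obs()['ft_force'])
    W=world('scene',d)
print(np.mean(F,0))
for c,s,ce in comps(masks(p)['blue'],20):
    X=W[c&(d>0)]
    if X.size and X[0,0]>.3: print('blue',np.median(X,0).round(4))
```

```text
t 12.18 p [0.4517 0.2092 0.154 ] yaw 20.2 tiltz [-0.001 -0.    -1.   ] F [ 0.24 -0.37 -5.51] M [ 0.03  -0.063 -0.01 ] w 0.0313 q6 81.8
[ 0.39913471 -0.35951759 -5.85815912]
blue [0.6506 0.1586 0.1425]
```

It weighs about 5.6 N, so this is the full tub. I'll carry it high over to the mat.

>>> {"op": "drive_tool", "data": {
  "series": [
    [0, 0, -0.02, 0, 0, 0, 0],
    [0, 0, -0.03, 0, 0, 0, 0],
    [0, 0, -0.03, 0, 0, 0, 0],
    [0, 0, -0.03, 0, 0, 0, 0],
    [0, 0, 0, 0, 0, 0, 0]
  ]
}}

```text
time: 12.9
position: [0.4539, 0.2098, 0.2665]
tool_rot: [0.985, 0.175, 0.003, -0.0]
ft_force: [0.8, -0.5, -5.4]
grip_width: 0.0313
```

Run:
```python
from h import *
st();plan((.530,-.149,.265),20,0,n=10)
```

```text
t 12.9 p [0.4539 0.2098 0.2665] yaw 20.2 tiltz [ 0.007  0.001 -1.   ] F [ 0.79 -0.46 -5.39] M [ 0.017 -0.06   0.036] w 0.0313 q6 81.8
[-0.0052, 0.0363, 0.0001, 0.0, -0.04, 0.02, 0]
[-0.0052, 0.0363, 0.0001, 0.0, -0.04, 0.02, 0]
[-0.0052, 0.0363, 0.0001, 0.0, -0.04, 0.02, 0]
[-0.0052, 0.0363, 0.0001, 0.0, -0.04, 0.02, 0]
[-0.0052, 0.0363, 0.0002, 0.0, -0.04, 0.02, 0]
[-0.0052, 0.0363, 0.0002, 0.0, -0.04, 0.02, 0]
[-0.0052, 0.0363, 0.0002, 0.0, -0.04, 0.02, 0]
[-0.0051, 0.0363, 0.0002, 0.0, -0.04, 0.02, 0]
[-0.0051, 0.0363, 0.0002, 0.0, -0.04, 0.02, 0]
[-0.0051, 0.0363, 0.0002, 0.0, -0.04, 0.02, 0]
```

>>> {"op": "drive_tool", "data": {
  "series": [
    [-0.003, 0.02, 0, 0, 0, 0, 0],
    [-0.005, 0.036, 0, 0, 0, 0, 0],
    [-0.005, 0.036, 0, 0, 0, 0, 0],
    [-0.005, 0.036, 0, 0, 0, 0, 0],
    [-0.005, 0.036, 0, 0, 0, 0, 0]
  ]
}}

```text
time: 13.52
position: [0.4859, 0.0465, 0.2626]
tool_rot: [0.985, 0.175, -0.002, -0.001]
ft_force: [1.4, -0.3, -5.2]
grip_width: 0.0315
```

>>> {"op": "drive_tool", "data": {
  "series": [
    [-0.005, 0.036, 0, 0, 0, 0, 0],
    [-0.005, 0.036, 0, 0, 0, 0, 0],
    [-0.005, 0.036, 0, 0, 0, 0, 0],
    [-0.005, 0.036, 0, 0, 0, 0, 0],
    [-0.005, 0.036, 0, 0, 0, 0, 0]
  ]
}}

```text
time: 14.15
position: [0.5245, -0.1308, 0.2622]
tool_rot: [0.985, 0.175, -0.002, -0.001]
ft_force: [0.3, 0.6, -6.4]
grip_width: 0.0314
```

>>> {"op": "drive_tool", "data": {
  "series": [
    [-0.002, 0.018, 0, 0, 0, 0, 0],
    [0, 0, 0, 0, 0, 0, 0],
    [0, 0, 0, 0, 0, 0, 0],
    [0, 0, 0, 0, 0, 0, 0]
  ]
}}

```text
time: 14.65
position: [0.5294, -0.1462, 0.2644]
tool_rot: [0.984, 0.176, -0.0, -0.001]
ft_force: [0.6, 0.5, -6.0]
grip_width: 0.0312
```

Run:
```python
from h import *
st();plan((.530,-.149,.185),20,0,n=4)
p,d=robot.camera('scene');cv2.imwrite('pics/s2.png',p[100:300,120:420]);W=world('scene',d)
p2=cv2.resize(p[90:300,120:400],(800,600));cv2.imwrite('pics/s2.png',p2)
# tub bottom: lowest depth points of the held tub
k=(np.linalg.norm(W[...,:2]-[.53,-.149],axis=-1)<.06)&(W[...,2]>.12)&(W[...,2]<.28);X=W[k];print('tub z min',np.percentile(X[:,2],[0,1,5]))
```

```text
t 14.65 p [ 0.5294 -0.1462  0.2644] yaw 20.2 tiltz [-0.001  0.001 -1.   ] F [ 0.58  0.47 -5.97] M [ 0.028  0.013 -0.023] w 0.0312 q6 42.6
[-0.0001, 0.0007, 0.0198, -0.02, 0.01, 0.06, 0]
[-0.0001, 0.0007, 0.0198, -0.02, 0.01, 0.06, 0]
[-0.0001, 0.0007, 0.0198, -0.02, 0.01, 0.06, 0]
[-0.0001, 0.0007, 0.0198, -0.02, 0.01, 0.06, 0]
tub z min [0.14865942 0.15251723 0.1607204 ]
```

View pics/s2.png

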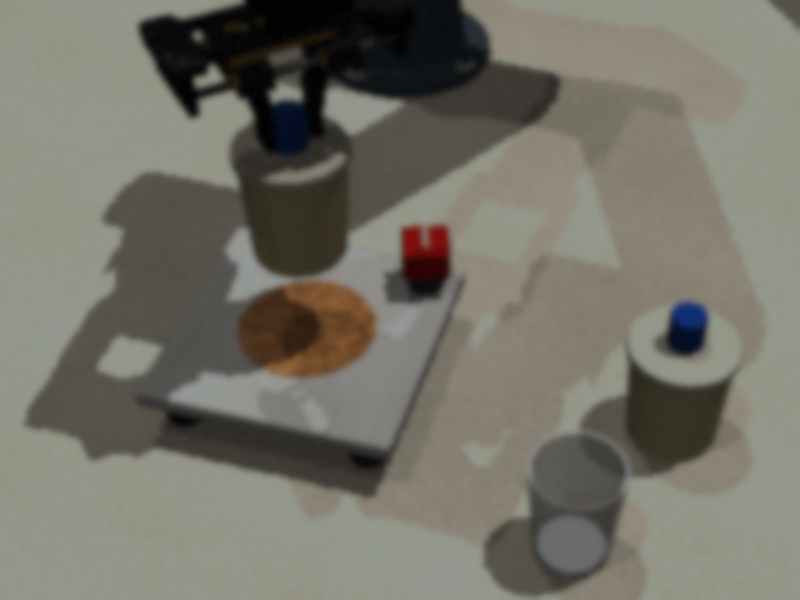

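The crop shows the tub hanging upright at (297,200) above the mat, which is at (307,328). Its underside is about 0.149 high. I'll lower it, creeping at the end.

>>> {"op": "drive_tool", "data": {
  "series": [
    [0, 0.001, 0.02, 0, 0, 0, 0],
    [0, 0.001, 0.03, 0, 0, 0, 0],
    [0, 0, 0.025, 0, 0, 0, 0],
    [0, 0, 0.007, 0, 0, 0, 0],
    [0, 0, 0, 0, 0, 0, 0]
  ]
}}

```text
time: 15.32
position: [0.5308, -0.1493, 0.1827]
tool_rot: [0.985, 0.175, 0.0, -0.0]
ft_force: [0.1, 0.8, -5.4]
grip_width: 0.0312
```

>>> {"op": "drive_tool", "data": {
  "series": [
    [0, 0, 0.002, 0, 0, 0, 0],
    [0, 0, 0.002, 0, 0, 0, 0],
    [0, 0, 0.002, 0, 0, 0, 0],
    [0, 0, 0, 0, 0, 0, 0]
  ]
}}

```text
time: 15.82
position: [0.5304, -0.1496, 0.1765]
tool_rot: [0.985, 0.175, -0.0, -0.0]
ft_force: [0.0, 0.3, -6.3]
grip_width: 0.0311
```

>>> {"op": "drive_tool", "data": {
  "series": [
    [0, 0, 0.001, 0, 0, 0, 0],
    [0, 0, 0.001, 0, 0, 0, 0],
    [0, 0, 0.001, 0, 0, 0, 0],
    [0, 0, 0, 0, 0, 0, 0]
  ]
}}

```text
time: 16.32
position: [0.5306, -0.1497, 0.1738]
tool_rot: [0.985, 0.175, 0.0, 0.0]
ft_force: [-1.0, 0.3, -2.7]
grip_width: 0.0312
```

Contact: half the weight is already on the mat. One millimetre more, then release.

>>> {"op": "drive_tool", "data": {
  "series": [
    [0, 0, 0.001, 0, 0, 0, 0],
    [0, 0, 0, 0, 0, 0, 0],
    [0, 0, 0, 0, 0, 0, 0.45],
    [0, 0, 0, 0, 0, 0, 0.55],
    [0, 0, 0, 0, 0, 0, 0.65]
  ]
}}

```text
time: 16.95
position: [0.5309, -0.1497, 0.1725]
tool_rot: [0.985, 0.175, 0.0, 0.0]
ft_force: [-0.1, -0.4, 0.7]
grip_width: 0.0504
```

>>> {"op": "drive_tool", "data": {
  "series": [
    [0, 0, 0, 0, 0, 0, 0.8],
    [0, 0, 0, 0, 0, 0, 0.8],
    [0, 0, -0.02, 0, 0, 0, 0.8],
    [0, 0, -0.04, 0, 0, 0, 0.8],
    [0, 0, -0.05, 0, 0, 0, 0.8]
  ]
}}

```text
time: 17.58
position: [0.5298, -0.1492, 0.2826]
tool_rot: [0.985, 0.175, -0.001, -0.001]
ft_force: [1.1, -0.1, 0.1]
grip_width: 0.0693
```

>>> {"op": "drive_tool", "data": {
  "series": [
    [0, 0, 0, 0, 0, 0, 0.8],
    [0, 0, 0, 0, 0, 0, 0.8],
    [0, 0, 0, 0, 0, 0, 0.8]
  ]
}}

```text
time: 17.95
position: [0.5295, -0.1491, 0.2809]
tool_rot: [0.985, 0.175, -0.001, -0.001]
ft_force: [-0.0, -0.8, 0.3]
grip_width: 0.0697
```

Run:
```python
from h import *
st();p,d,W=tub((.53,-.149))
plate('wrist',(.489,-.0365),W=W,mc=(.530,-.149))
m=masks(p)['cork'];X=W[m&(d>0)&(abs(W[...,2]-.059)<.01)&(np.linalg.norm(W[...,:2]-[.53,-.149],axis=-1)<.08)];print('mat ext',((X.min(0)+X.max(0))/2).round(4),(X.max(0)-X.min(0)).round(3))
L=W[(np.linalg.norm(W[...,:2]-[.53,-.149],axis=-1)<.06)&(W[...,2]>.155)&(W[...,2]<.175)];print('lid',len(L),((L.min(0)+L.max(0))/2).round(4))
p,d=robot.camera('scene');W=world('scene',d);plate('scene',(.489,-.0365),W=W,mc=(.530,-.149))
cv2.imwrite('pics/s3.png',cv2.resize(p[90:300,120:400],(800,600)))
for c,s,ce in comps(masks(p)['blue'],20):
    X=W[c&(d>0)]
    if X.size and X[0,0]>.3: print('blue',np.median(X,0).round(4))
```

```text
t 17.95 p [ 0.5295 -0.1491  0.2809] yaw 20.2 tiltz [-0.003  0.002 -1.   ] F [-0.04 -0.82  0.3 ] M [ 0.034 -0.035  0.004] w 0.0697 q6 42.5
knob 1385 z 0.2005 ((528.6503295898438, -150.3175506591797), 15.190053939819336) [ 0.5294 -0.1501  0.1998]
wrist 22670 slopes [-0.001   0.0013] along screw diag 0.0016 cross 0.0004 zmat 0.0592 head above plate 0.0537
mat ext [ 0.548  -0.1473  0.0599] [0.087 0.119 0.005]
lid 9111 [ 0.528  -0.1505  0.1654]
scene 3340 slopes [-0.0027  0.0019] along screw diag 0.0027 cross 0.0019 zmat 0.0597 head above plate 0.0535
blue [0.65   0.1586 0.1423]
```

View pics/s3.png

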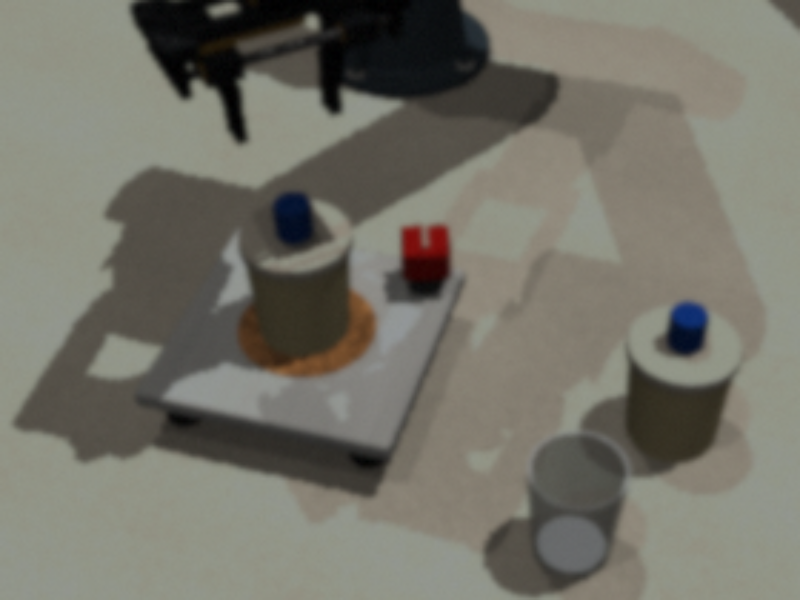

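```bash
python3 -c "
from rig import robot
print(robot.hand_in())"
```

```text
the job is handed in; nothing more can be done
None
```

I screwed the stand's foot down until the plate was level and set the full tub on the cork mat. The job is handed in; no verdict was reported.

- **Stand:** the screw started at about 0.79 rad, read from the white line and the tilt. I turned it 207° clockwise, to about 4.4 rad. The lean went from 0.052 rad to about 0.002 to 0.003 rad, measured with the robot off it both before and after the tub was set down.
- **Firmness:** I couldn't measure the force on each foot. I take the stand as firm because the screw is at the stated angle and the tilt didn't change under the tub's load.
- **Tubs:** the tub nearer the robot weighed about 5.6 N when lifted, so it is the full one. I didn't weigh the other tub or touch it; it still stands upright on the bench.
- **Placement:** I lowered the full tub in 1–2 mm steps, and contact forces stayed at a few newtons. It stands upright with its axis about 2 mm from the mat's centre, and the lid estimate agrees.
- **End state:** the gripper is about 80 mm above the knob and touches nothing. The arm never went near the bottle, cup, brush or wrench.
- **Disagreements between checks:** the three cameras put the plate's height 1 to 2 mm apart, which is within calibration. A mat outline taken after placing was off because the tub hid part of it, so I used the earlier reading.

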